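Finish packing a drinks order tray

ROBOT

A 6-joint arm with a two-finger parallel gripper is mounted at the origin on the work surface. World frame = base frame: x ahead of the robot, y to its left, z up, the work surface at z = 0. Lengths are in m, angles in degrees, forces in N, time in s.
With the tool pointing down it reaches from about 0.325 to 0.85 m from the base axis. Payload 15.5 kg.
Tool frame: the origin (TCP) lies midway between the tips of the shut fingers; the grasp point (between the pads) lies 19 mm behind it; y points along the fingers, x is the direction in which the jaws open and shut, and the axes are right-handed (so a half turn about y gives the same grasp; the last joint's range is limited). The gripper opens to 91 mm and grips with 3 to 60 N. Pads are 32 mm wide; open, the fingers measure 118 mm over their backs; the gripper's body (76 mm by 178 mm) begins 60 mm behind the grasp point.
Start: joints at [-82.305, 28.281, 77.091, -0, 74.628, -5.472], TCP at [0.142, -0.609, 0.214] pointing down, gripper open.
Joint ranges: [-166.48, 166.48], [-47.26, 123.95], [12.59, 153.08], [-70.14, 250.14], [6.76, 159.57], [-176.63, 176.63]. Speed limits (degrees/s): [108.29, 108.29, 147.25, 172.46, 172.46, 172.46].

INTERFACE

Orientations are given as a 3x3 rotation matrix whose columns are the frame's x, y, z axes.
In Python, from bench import ctrl gives the robot as it stands. The module is installed in compiled form; this text tells all that it offers. Calls block until the motion is done:
- ctrl.goto(position, orientation): joint-space move of the TCP to a pose.
- ctrl.move_l(position, vel=0.15, ori=None, contact_N=None): straight line of the TCP; ori=None keeps the orientation; vel is the mean speed in m/s. With contact_N (N) it stops when the force on the tool has changed by that much, and returns True; else False.
- ctrl.movej(angles): joint-space move.
- ctrl.command_gripper(opening): opening from 0.0 (shut) to 1.0 (fully open); the grip force is fixed at half the most; returns when the fingers have stopped.
- ctrl.sleep(seconds).
- ctrl.ik(position, orientation): joint angles nearest the present ones, or None.
- ctrl.read_camera(name): name is "scene" or "top" or "wrist"; returns the picture (420x560x3 uint8, blue, green, red); there is no depth.
- ctrl.camera_params(name): a dict with "fx", "fy", "cx", "cy" (pixels), "D" ([k1, k2, p1, p2, k3] as OpenCV has them; the pictures are not rectified), "pose" (4x4, takes a point from camera to world coordinates); the wrist camera has in their place "T_tool_cam" (4x4, takes a point from camera to tool coordinates, whose origin is the TCP and whose axes are the tool frame's). Camera axes: x right, y up, looking along -z (the intrinsics and any distortion apply to the point x, -y, -z); pixel columns grow to the right and rows downward; lengths in m; the calibration is good to about 2 mm. A picture is of the moment at which its call begins: read the wrist's pose just before it. camera_params takes no time and is no camera call.
A pose or a line that the arm cannot do raises ctrl.MotionError and nothing moves.
- ctrl.sign_off(): hands the job in, once; it reports no verdict.
Readings, each from a call of its own:
- ctrl.current_t(): time.
- ctrl.current_q(): joint angles.
- ctrl.current_dq(): joint speeds.
- ctrl.current_effort(): joint torques, N m.
- ctrl.current_tool_pos(): TCP position.
- ctrl.current_eef_rot(): TCP orientation.
- ctrl.current_contact_force(): force on the tool from outside, world axes, zero at the start.
- ctrl.current_wrist_torque(): the same for the moment, N m.
- ctrl.current_grip_width(): opening from 0.0 (shut) to 1.0 (fully open).
Only numpy, scipy, OpenCV 4.12 (cv2) and the standard library are available. Lean on these libraries where they do the work, as an engineer would, in place of code of your own. Each camera call takes 0.05 s, during which the arm holds its last target.

TASK

Finish packing this order: stand the small amber bottle and the blue gift box upright in the low cardboard tray, in the free space beside the red-banded can, which stays standing in the tray. All three must stand flat on the tray's floor; set the bottle and the box down rather than dropping them.

Things in the scene. Friction and masses are not known exactly. Their poses are not given: they have to be found in the camera images.
- tray: Low open cardboard tray, fixed, no dividers. Outside 240 (its x) by 94 (its y) by 45 mm high; walls and floor 5 mm thick, so inside 230 by 84 mm, inner floor 5 mm above the origin. Origin: centre of the underside; z up. The red-banded can stands at its +x end; bottle and box fit in the rest side by side along x, about 40 mm to spare in all. Fingers closing along its y clear walls and neighbours.
- packed_can: Aluminium drinks can with a red band, 66 mm diameter, 105 mm high, about 0.3 kg, loose, already standing in the tray. Origin: centre of the underside; z along its axis.
- amber_bottle: Squat round bottle of amber glass, white label, black cap, about 0.35 kg. Body 60 mm diameter, straight up to 81 mm, then shoulder, neck and cap; 115 mm high in all. Origin: centre of the underside; z along its axis. Stands on the bench among other stock (green bottle, kraft box, yellow-banded can, white jar: at most 115 mm high, all at least 35 mm apart).
- blue_box: Blue square gift box with a brass-coloured band, 58 by 58 mm and 110 mm high, about 0.3 kg, rigid. Origin: centre of the underside; x and y square to its sides, z up. It stands on the bench among the same stock.
Things that resemble listed ones, but are neither listed nor needed, are in the scene too. There is more than one size of the blue_box; the one meant has the size given above.

How it is judged (in metres and radians):
At the end, for the whole second after the job is handed in: The amber bottle, the blue box and the red-banded can all stand in the tray: each origin within 92 mm of the tray's along its x and 22 mm along its y, less than 12 mm above the tray's underside (so on its floor), tilted less than 0.17 rad (10 degrees), and at rest (below 0.03 m/s) (x of amber_bottle in the frame of tray between -0.092 and 0.092 m and y of amber_bottle in the frame of tray between -0.022 and 0.022 m and z of amber_bottle in the frame of tray between 0 and 0.012 m and angle between each of amber_bottle, blue_box, packed_can's own z axis and vertical below 0.17 rad and linear speed of each of amber_bottle, blue_box, packed_can below 0.03 m/s and x of blue_box in the frame of tray between -0.092 and 0.092 m and y of blue_box in the frame of tray between -0.022 and 0.022 m and z of blue_box in the frame of tray between 0 and 0.012 m and x of packed_can in the frame of tray between -0.092 and 0.092 m and y of packed_can in the frame of tray between -0.022 and 0.022 m and z of packed_can in the frame of tray between 0 and 0.012 m); the robot touches nothing.
It fails at once if the amber bottle is dropped: it moves faster than 0.8 m/s while the fingers do not hold it (a fall of over 30 mm) (linear speed of amber_bottle above 0.8 m/s and contact force between amber_bottle and the fingers below 0.05 N).
It fails at once if the blue box is dropped: it moves faster than 0.8 m/s while the fingers do not hold it (a fall of over 30 mm) (linear speed of blue_box above 0.8 m/s and contact force between blue_box and the fingers below 0.05 N).
It also fails if it takes over 64 s, if anything falls off the work surface, if the arm or the gripper's body presses on something with over 40 N, if the wrist force passes 120 N, or if a joint passes its speed limit or range.

## Working session

There is one attempt and no reset: what is moved stays moved. The work goes in short steps, each a Python script; the robot and the scene stay as the last script left them, time stands still between calls to the robot, and variables do not carry over. Pictures are saved under pics/ and viewed, and the job is handed in when it is done.

```bash
mkdir -p pics; python3 - <<'E'
from bench import ctrl
import cv2
for n in ("scene","top"):
    cv2.imwrite(f"pics/{n}0.png",ctrl.read_camera(n)); p=ctrl.camera_params(n); print(n,p)
print(ctrl.camera_params("wrist"),ctrl.current_t(),ctrl.current_eef_rot())
E
```

```text
scene {'fx': 429.2121193873979, 'fy': 429.2121193873979, 'cx': 278.28684098555834, 'cy': 207.18557836467627, 'D': array([-0.12529505,  0.        ,  0.        ,  0.        ,  0.        ]), 'pose': array([[ 0.30531639, -0.67835022,  0.6682985 ,  1.14126047],
       [ 0.95214032,  0.22816976, -0.20338971, -0.19879071],
       [-0.01451605,  0.69841216,  0.71554856,  0.67397598],
       [ 0.        ,  0.        ,  0.        ,  1.        ]])}
top {'fx': 427.74881400559804, 'fy': 427.74881400559804, 'cx': 280.0619772859486, 'cy': 216.4160204495965, 'D': array([-0.04054256,  0.        ,  0.        ,  0.        ,  0.        ]), 'pose': array([[-0.02215249,  0.98290016, -0.18280191,  0.39598139],
       [-0.99970721, -0.02355836, -0.00552243, -0.05401632],
       [-0.00973451,  0.18262606,  0.98313426,  0.90872491],
       [ 0.        ,  0.        ,  0.        ,  1.        ]])}
{'fx': 309.8163131595479, 'fy': 309.8163131595479, 'cx': 284.71908334724674, 'cy': 207.4895838368744, 'D': array([0.02176449, 0.        , 0.        , 0.        , 0.        ]), 'T_tool_cam': array([[ 9.99999658e-01, -6.27574079e-04, -5.38360231e-04,
        -1.06281316e-03],
       [-3.57552012e-04,  2.58865689e-01, -9.65913261e-01,
        -1.69603971e-01],
       [ 7.45545117e-04,  9.65913123e-01,  2.58865376e-01,
         7.33791794e-02],
       [ 0.00000000e+00,  0.00000000e+00,  0.00000000e+00,
         1.00000000e+00]])} 0.1 [[ 2.27759066e-01 -1.43048366e-04  9.73717509e-01]
 [-9.73716881e-01  1.11141927e-03  2.27759082e-01]
 [-1.11478896e-03 -9.99999372e-01  1.13847206e-04]]
```

View pics/scene0.png

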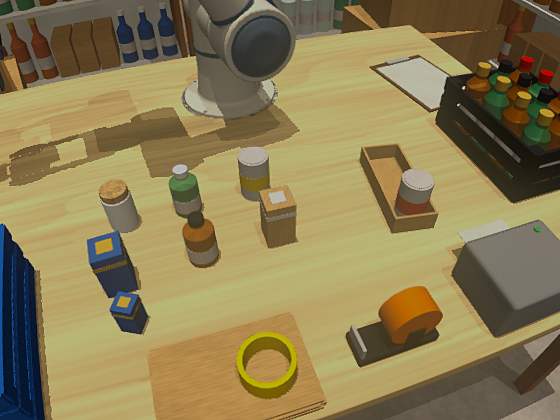

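View pics/top0.png

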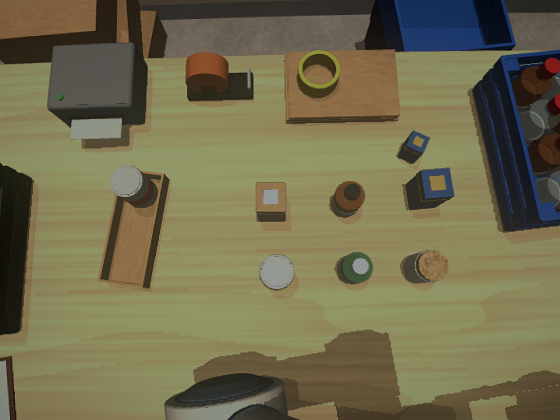

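Top view shows the following. Blue candidates are the large box (435,187), the small box (415,145) and the blue crates at the right and top. Amber candidates are the bottle (348,197), the crate bottles (~530,80) and the tape roll (207,68). The tray is at (137,230) with its can at (130,183) on the far (+x world) end. By description I choose the box at (435,187) and the bottle at (348,197). I'll check sizes in close crops.

```bash
cat > h.py <<'E'
import numpy as np, cv2
from bench import ctrl
def ray(name,uv,pose=None):
    p=ctrl.camera_params(name); K=np.array([[p['fx'],0,p['cx']],[0,p['fy'],p['cy']],[0,0,1]])
    n=cv2.undistortPoints(np.array(uv,float).reshape(-1,1,2),K,p['D']).reshape(-1,2)
    T=p['pose'] if pose is None else pose
    d=np.c_[n[:,0],-n[:,1],-np.ones(len(n))]@T[:3,:3].T
    return T[:3,3],d
def onz(name,uv,z,pose=None):
    o,d=ray(name,uv,pose); return (o+d*((z-o[2])/d[:,2])[:,None])
def proj(name,P,pose=None):
    p=ctrl.camera_params(name); K=np.array([[p['fx'],0,p['cx']],[0,p['fy'],p['cy']],[0,0,1]])
    T=p['pose'] if pose is None else pose
    c=(np.atleast_2d(P)-T[:3,3])@T[:3,:3]; c=c*[1,-1,-1]
    return cv2.projectPoints(c,np.zeros(3),np.zeros(3),K,p['D'])[0].reshape(-1,2)
def wpose():
    T=np.eye(4);T[:3,:3]=ctrl.current_eef_rot();T[:3,3]=ctrl.current_tool_pos()
    return T@ctrl.camera_params('wrist')['T_tool_cam']
E
python3 - <<'E'
import cv2
t=cv2.imread('pics/top0.png');s=cv2.imread('pics/scene0.png')
a=cv2.resize(t[120:290,330:460],None,fx=3,fy=3,interpolation=2)
b=cv2.resize(t[150:300,90:180],None,fx=3.4,fy=3.4,interpolation=2)
import numpy as np
c=np.zeros((510,720,3),np.uint8);c[:a.shape[0],:390]=a;c[:b.shape[0],400:400+b.shape[1]]=b
cv2.imwrite('pics/crop1.png',c)
cv2.imwrite('pics/crop2.png',cv2.resize(s[200:340,70:300],None,fx=3.4,fy=3.4,interpolation=2))
E
```

```text
(no output)
```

View pics/crop1.png

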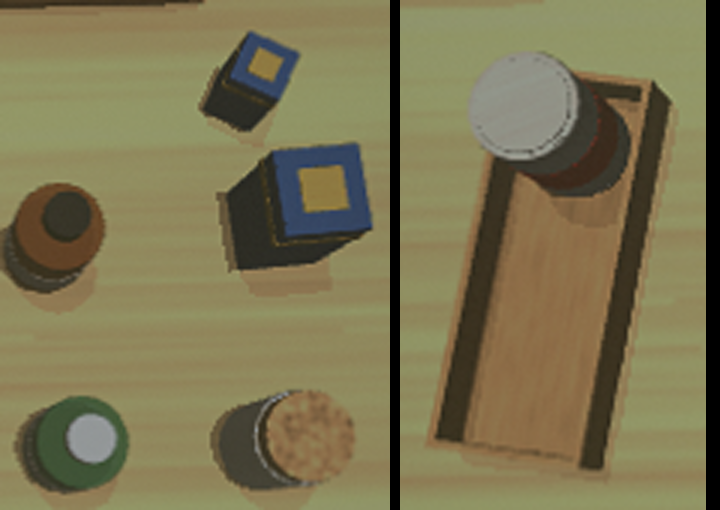

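View pics/crop2.png

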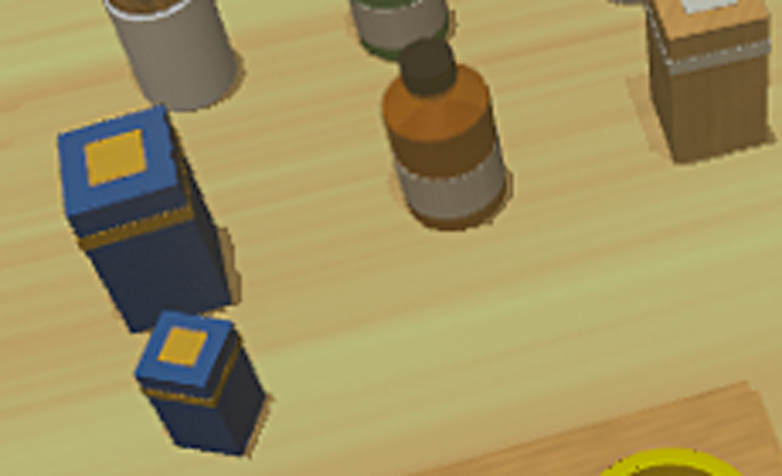

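The crops confirm the choice: a large blue box (top centre ~ (437,183)), with the smaller twin behind it; one amber bottle with a white label and black cap ((352,192)). The tray rim has its near corners at about (217,281) and (262,287) in the original pixels.

```bash
python3 - <<'E'
from h import *
t=cv2.imread('pics/top0.png');hsv=cv2.cvtColor(t,cv2.COLOR_BGR2HSV)
m=cv2.inRange(hsv,(100,100,80),(130,255,255))
for x0,y0,x1,y1 in((405,160,460,215),(398,128,432,165)):
    mm=np.zeros_like(m);mm[y0:y1,x0:x1]=m[y0:y1,x0:x1]
    c=max(cv2.findContours(mm,0,2)[0],key=cv2.contourArea)
    for z in(.11,.08):
        P=onz('top',c.reshape(-1,2),z)[:,:2]
        print('box',z,cv2.minAreaRect((P*1000).astype(np.float32)))
g=t[180:202,340:365].max(2);print(g[::1,::1])
E
python3 - <<'E'
import cv2
t=cv2.imread('pics/top0.png')
cv2.imwrite('pics/crop3.png',cv2.resize(t[155:225,100:180],None,fx=8,fy=8,interpolation=0))
cv2.imwrite('pics/crop4.png',cv2.resize(t[235:295,90:170],None,fx=8,fy=8,interpolation=0))
E
```

```text
box 0.11 ((603.1205444335938, -353.91583251953125), (55.43838882446289, 55.033485412597656), 3.9373068809509277)
box 0.08 ((610.9005737304688, -365.179931640625), (57.520633697509766, 57.10051727294922), 3.9373602867126465)
box 0.11 ((688.22900390625, -323.2546691894531), (33.96563720703125, 33.207725524902344), 63.08110809326172)
box 0.08 ((699.2058715820312, -333.3672790527344), (35.24140548706055, 34.45497512817383), 63.0810546875)
[[146 147 147 147 147 148 148 149 148 148 148 150 148 148 147 146 147 145
  146 146 147 146 146 146 145]
 [147 147 147 149 136 114 112 114 105 100 106 108 105 118 140 148 148 147
  146 146 145 147 147 144 146]
 [148 148 126 112 114 102 101 101 101 101 103 102 102 101 101 101 115 139
  148 147 146 147 147 147 146]
 [149 132 110 103 101 102 102 103 102 104 104  96  89  88  96 103 105 105
  132 148 147 146 147 146 145]
 [ 96 101 102 102 103 102 103 104  89  62  52  53  52  51  51  57  76  96
  107 118 138 146 146 144 146]
 [100 102 102 101  98  96  98  86  64  53  55  54  54  54  53  53  52  75
   96 103 116 139 148 146 146]
 [101  98  98  96  99  99  81  
[... 949 characters left out ...]
54  55  55  56  54  55  55  54  54  54
   52  73  97 104 104 103 101]
 [ 95  95  96  99  82  51  47  52  54  55  57  55  56  56  55  56  54  55
   65  88  97  99 103 102 109]
 [ 95  96  95  98  95  73  46  46  50  55  56  56  55  56  56  54  55  66
   89  99  95 101 102 100 107]
 [ 95  95  95  95  99  94  71  48  46  48  50  53  54  55  53  47  56  85
   98  97  95 100 104 101  98]
 [ 96  95  95  95  96  98  95  75  52  46  47  44  46  46  47  57  85  98
   97  96  95 100 102 102 119]
 [ 95  96  96  95  96  95  98  99  95  80  63  59  59  59  86 100  98  97
   97  95  95 100 103 105 133]
 [ 96  96  95  95  95  95  96  96  97  99 101 100 101  99  99  97  96  96
   97  95  96  99 102 105 131]]
```

View pics/crop3.png

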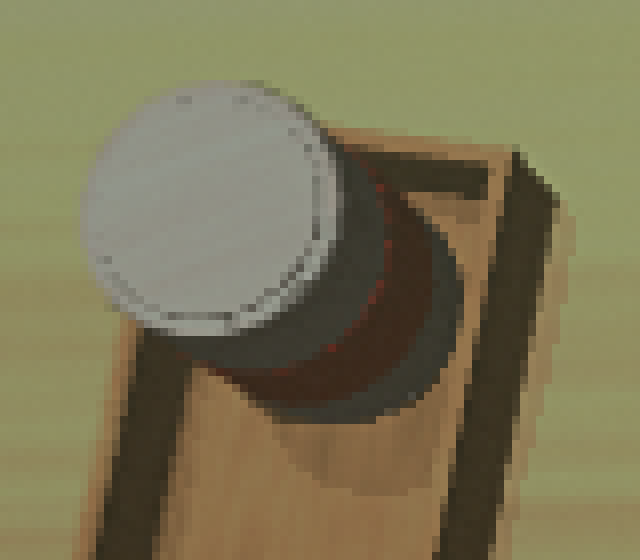

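View pics/crop4.png

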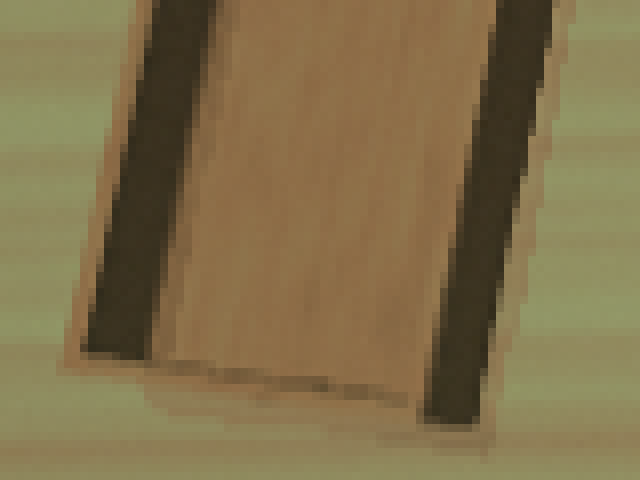

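```bash
python3 - <<'E'
from h import *
C=onz('top',[(163.9,173.3),(142.2,287.6),(97.6,280.6)],.045)
print(C, np.linalg.norm(C[0]-C[1]),np.linalg.norm(C[1]-C[2]))
ctr=(C[0]+C[2])/2; u=C[0]-C[1]; v=C[2]-C[1]
print('tray',ctr,np.degrees(np.arctan2(u[1],u[0])),np.degrees(np.arctan2(v[1],v[0])))
ang=np.arctan2(u[1],u[0])
R=np.array([[np.cos(ang),-np.sin(ang)],[np.sin(ang),np.cos(ang)]])
can=onz('top',[(100+210/8-.5,155+208/8-.5)],.105);print('can',can,(can[0]-ctr)[:2]@R)
# bottle cap from top
t=cv2.imread('pics/top0.png')[178:204,338:368].max(2)
m=(t<70).astype(np.uint8);n,l,s,c=cv2.connectedComponentsWithStats(m);k=1+s[1:,4].argmax()
M=l==k;rows=np.where(M)[0]
print(s[k],c[k]); print('cap',onz('top',[c[k]+[338,178]],.115), onz('top',[c[k]+[338,178]],.107))
hs=cv2.cvtColor(cv2.imread('pics/scene0.png'),cv2.COLOR_BGR2HSV)
m=cv2.inRange(hs,(100,100,80),(130,255,255));mm=0*m;mm[225:270,80:130]=m[225:270,80:130]
c=max(cv2.findContours(mm,0,2)[0],key=cv2.contourArea)
print('scene box',cv2.minAreaRect((onz('scene',c.reshape(-1,2),.11)[:,:2]*1000).astype(np.float32)))
print('scene cap',onz('scene',[(195.8,213.5)],.115)) # cap top approx
s=cv2.imread('pics/scene0.png')
for P in ([.604,-.354,.11],[.604,-.354,.0]): print(proj('scene',P))
cv2.imwrite('pics/crop5.png',cv2.resize(s[205:275,175:225],None,fx=8,fy=8,interpolation=0))
E
```

```text
[[0.65478448 0.19338989 0.045     ]
 [0.41779709 0.23095831 0.045     ]
 [0.43338738 0.32280961 0.045     ]] 0.23994668567581443 0.09316500864610994
tray [0.54408593 0.25809975 0.045     ] -9.007856037877216 80.3667673950121
can [[0.62424546 0.25125948 0.105     ]] [0.08024189 0.00579466]
[  6   6  16  17 212] [13.73113208 13.75      ]
cap [[ 0.58812368 -0.18726676  0.115     ]] [[ 0.5900603 -0.1886098  0.107    ]]
scene box ((608.9397583007812, -354.28570556640625), (57.38454818725586, 56.57781219482422), 4.647789001464844)
scene cap [[ 0.5868022  -0.18629109  0.115     ]]
[[104.04636325 244.40098588]]
[[121.59705141 280.68519332]]
```

View pics/crop5.png

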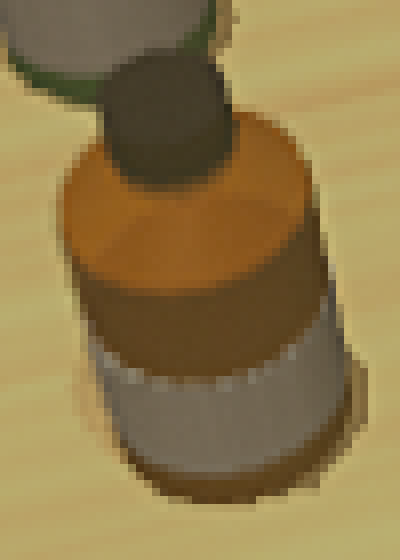

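Tray measures 240.0 x 93.2 mm against 240 x 94, and the box top about 57 mm against 58, so both hold. The small twin measures about 35 mm. Next I hover over the box and take a wrist view.

```bash
cat >> h.py <<'E'
def ori(a):
    a=np.radians(a);c,s=np.cos(a),np.sin(a)
    return np.array([[c,0,-s],[s,0,c],[0,-1,0]],float)
E
python3 - <<'E'
from h import *
print('crate',onz('top',[(475,100),(503,228)],.2)[:,:2],onz('top',[(475,100),(503,228)],.1)[:,:2])
ctrl.goto([.545,-.354,.26],ori(-86));print(ctrl.current_t(),ctrl.current_q())
T=wpose();np.save('w1.npy',T);cv2.imwrite('pics/w1.png',ctrl.read_camera('wrist'))
print(proj('wrist',[[.606,-.354,.11],[.588,-.187,.115]],T))
E
```

```text
crate [[ 0.7311331  -0.40330336]
 [ 0.49887365 -0.42563753]] [[ 0.7784225  -0.45258722]
 [ 0.51339159 -0.47807271]]
1.8417 [-3.83513189e+01  2.82682455e+01  6.96466953e+01 -1.36507113e-02
  8.20972082e+01  4.77025622e+01]
[[289.12546436 136.36412315]
 [119.34807787 142.70905152]]
```

View pics/w1.png

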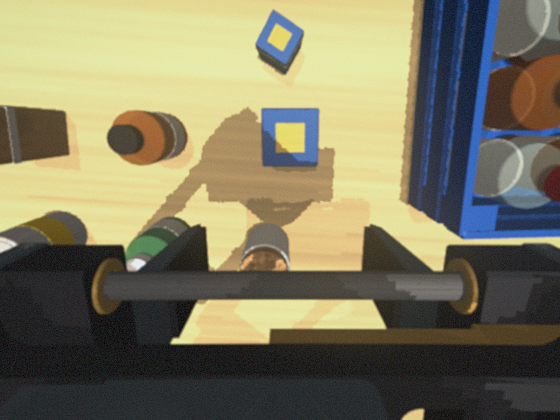

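The wrist view shows the box top centred at (290,137) against a predicted (289,136), which agrees. The bottle cap is at (125,137), and the crate wall's base is near column 408.

```bash
python3 - <<'E'
from h import *
T=np.load('w1.npy');im=cv2.imread('pics/w1.png');hs=cv2.cvtColor(im,cv2.COLOR_BGR2HSV)
print('crate base',onz('wrist',[(408,180)],0,T), onz('top',[(478,110),(503,228)],0))
m=cv2.inRange(hs,(100,100,80),(130,255,255));mm=0*m;mm[95:175,245:335]=m[95:175,245:335]
c=max(cv2.findContours(mm,0,2)[0],key=cv2.contourArea)
print('box',cv2.minAreaRect((onz('wrist',c.reshape(-1,2),.11,T)[:,:2]*1000).astype(np.float32)))
g=im.max(2);m=(g<75).astype(np.uint8);mm=0*m;mm[110:165,100:160]=m[110:165,100:160]
n,l,s,ce=cv2.connectedComponentsWithStats(mm);k=1+s[1:,4].argmax();print(s[k],ce[k])
print('cap',onz('wrist',[ce[k]],.115,T),onz('wrist',[ce[k]],.105,T))
cv2.imwrite('pics/crop6.png',cv2.resize(im[95:180,95:195],None,fx=7,fy=7,interpolation=0))
E
```

```text
crate base [[ 0.55409934 -0.52587124  0.        ]] [[ 0.80106082 -0.50597414  0.        ]
 [ 0.52790953 -0.53050789  0.        ]]
box ((605.2631225585938, -354.56231689453125), (53.78892517089844, 54.73019027709961), 3.993513822555542)
[108 126  35  27 247] [130.05263158 141.16194332]
cap [[ 0.59028125 -0.19753341  0.115     ]] [[ 0.58941935 -0.19272732  0.105     ]]
```

View pics/crop6.png

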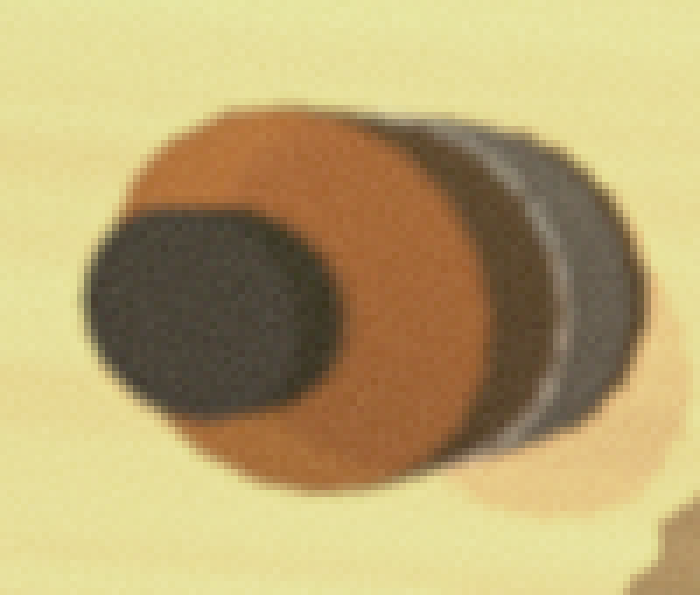

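```bash
python3 - <<'E'
from h import *
O=ori(-86)
ctrl.goto([.606,-.354,.2],O)
ctrl.move_l([.606,-.354,.056],vel=.12)
print(ctrl.current_t(),ctrl.current_contact_force())
ctrl.command_gripper(0.0)
print(ctrl.current_grip_width()*91,ctrl.current_tool_pos(),ctrl.current_contact_force())
ctrl.move_l([.606,-.354,.25],vel=.15)
print(ctrl.current_t(),ctrl.current_grip_width()*91,ctrl.current_contact_force())
cv2.imwrite('pics/w2.png',ctrl.read_camera('wrist'))
E
```

```text
3.675 [-0.19862692 -0.60677659  0.47596702]
57.75775050699341 [ 0.60609574 -0.35419343  0.05611622] [-0.46893913 -0.52786978  1.82898047]
5.725 57.530253567844895 [-1.07544551 -0.12600388 -3.39073326]
```

View pics/w2.png

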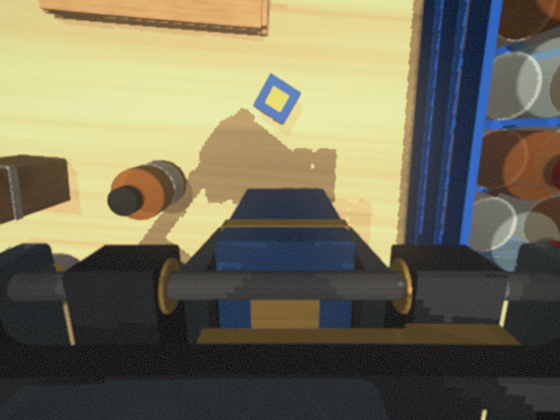

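The box is held square between the fingers (around (285,250)) at 57.7 mm width. On to the tray.

```bash
cat >> h.py <<'E'
TA=-9.3; TC=np.array([.544,.258])
def tw(x,y=0):
    a=np.radians(TA);return TC+np.array([np.cos(a)*x-np.sin(a)*y,np.sin(a)*x+np.cos(a)*y])
E
python3 - <<'E'
from h import *
O=ori(-90+TA); p=tw(-.072)
print(p,ctrl.ik([*p,.22],O))
ctrl.goto([*p,.22],O)
print(ctrl.current_t(),ctrl.current_q())
T=wpose();np.save('w3.npy',T);cv2.imwrite('pics/w3.png',ctrl.read_camera('wrist'))
cv2.imwrite('pics/s3.png',ctrl.read_camera('scene'))
c=[tw(x,y) for x in(-.12,.12) for y in(-.047,.047)]
print(proj('wrist',[[*q,.045] for q in c],T))
E
```

```text
[0.47294639 0.26963548] [ 2.34031281e+01  2.14388610e+01  8.80596311e+01 -2.54444375e-14
  7.05015079e+01  1.22703128e+02]
8.05 [ 2.33402902e+01  2.14506879e+01  8.80332662e+01 -7.71824493e-03
  7.05029371e+01  1.22683400e+02]
[[325.2505283  231.55283323]
 [245.28193342 231.55619696]
 [334.06053115  -3.2786688 ]
 [236.72808986  -3.28664562]]
```

View pics/w3.png

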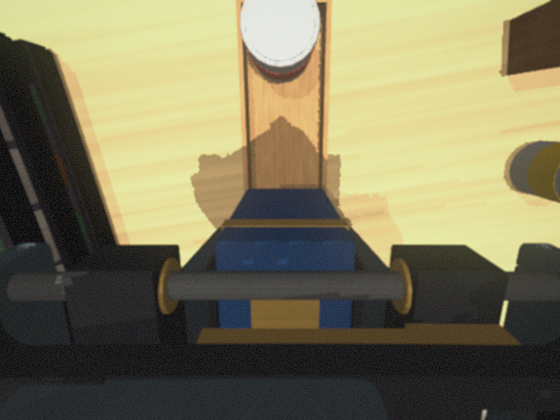

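View pics/s3.png

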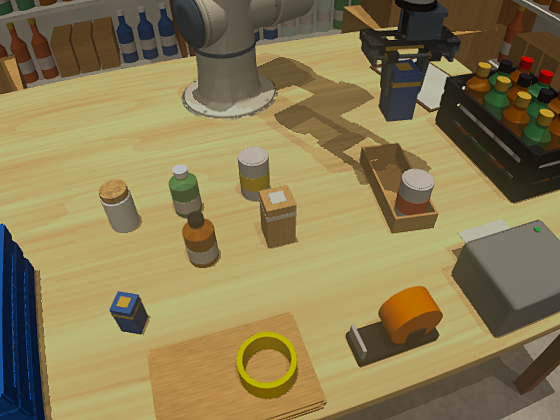

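The tray walls at row 180 (columns ~246 and 327) match the predicted 244 and 327. The can stands upright at (280,30) and the held box is over the near end. Lowering.

```bash
python3 - <<'E'
from h import *
p=tw(-.072)
ctrl.move_l([*p,.080],vel=.12)
r=ctrl.move_l([*p,.058],vel=.03,contact_N=5)
print(r,ctrl.current_tool_pos(),ctrl.current_contact_force(),ctrl.current_t())
if not r:
    print(ctrl.move_l([*p,.0585],vel=.02,contact_N=5))
T=wpose();cv2.imwrite('pics/s4.png',ctrl.read_camera('scene'))
cv2.imwrite('pics/t4.png',ctrl.read_camera('top'))
print(ctrl.current_t())
E
```

```text
True [0.47274523 0.2694447  0.06055085] [ 1.95902028 -0.17581763  1.80951103] 10.0833
10.1833
```

View pics/s4.png

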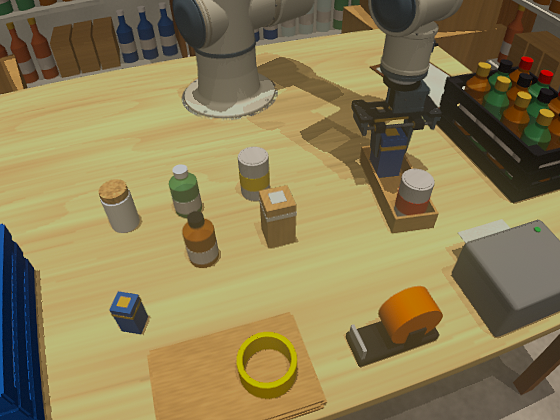

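View pics/t4.png

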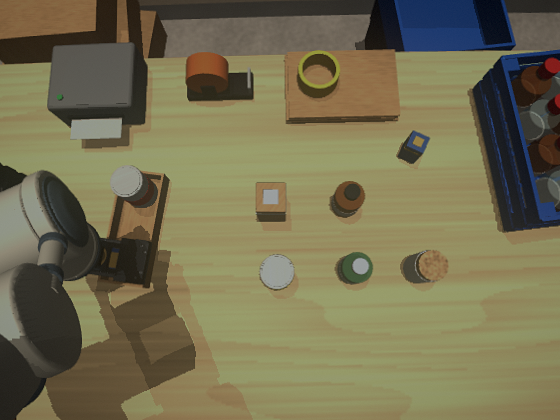

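Contact came at TCP z 0.0606, and the tray floor was expected at 0.061. The scene view shows the box inside the tray (390,150). Release, then look at the bottle with the wrist camera.

```bash
python3 - <<'E'
from h import *
p=tw(-.072)
ctrl.command_gripper(1.0)
ctrl.move_l([*p,.24],vel=.15)
cv2.imwrite('pics/w5.png',ctrl.read_camera('wrist'))
ctrl.goto([.53,-.19,.25],ori(-90))
T=wpose();np.save('w6.npy',T);cv2.imwrite('pics/w6.png',ctrl.read_camera('wrist'))
cv2.imwrite('pics/t6.png',ctrl.read_camera('top'))
print(ctrl.current_t(),proj('wrist',[[.589,-.188,.115]],T))
E
```

```text
14.05 [[284.69748471 139.8373138 ]]
```

View pics/w6.png

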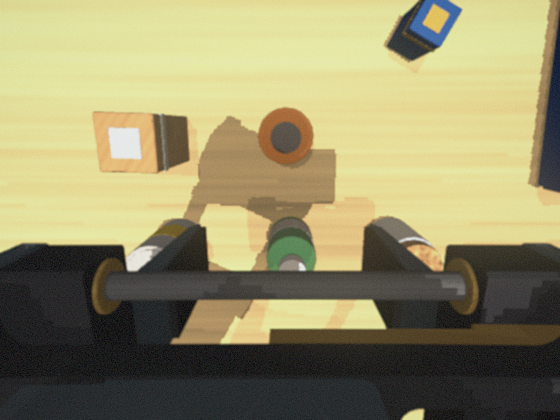

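View pics/t6.png

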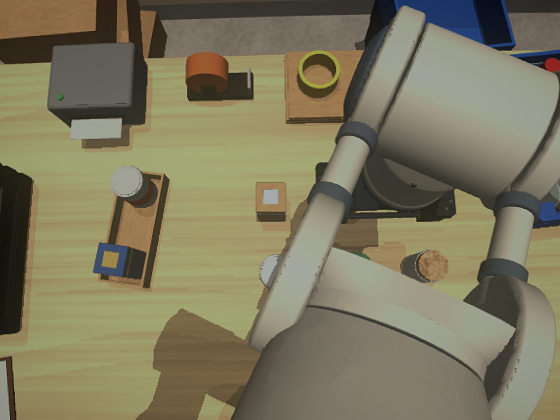

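The wrist view shows the cap centred at (286,137) inside the round body, with kraft box and jar well clear. The top view shows the box in the tray's near end (111,260).

```bash
python3 - <<'E'
from h import *
T=np.load('w6.npy');im=cv2.imread('pics/w6.png');hs=cv2.cvtColor(im,cv2.COLOR_BGR2HSV)
b=cv2.inRange(hs,(0,90,40),(16,255,255));mm=0*b;mm[100:175,250:325]=b[100:175,250:325]
c=max(cv2.findContours(mm,0,2)[0],key=cv2.contourArea);(cc,r)=cv2.minEnclosingCircle(c)
print(cc,r,'body shoulder',onz('wrist',[cc],.081,T)); print('cap',onz('wrist',[(286,137)],.115,T))
t=cv2.cvtColor(cv2.imread('pics/t6.png'),cv2.COLOR_BGR2HSV)
m=cv2.inRange(t,(100,100,80),(130,255,255));mm=0*m;mm[235:285,85:135]=m[235:285,85:135]
c=max(cv2.findContours(mm,0,2)[0],key=cv2.contourArea)
ce,sz,an=cv2.minAreaRect((onz('top',c.reshape(-1,2),.115)[:,:2]*1000).astype(np.float32))
a=np.radians(TA);d=np.array(ce)/1000-TC
print('box in tray',d@[np.cos(a),np.sin(a)],d@[-np.sin(a),np.cos(a)],sz,an)
E
```

```text
(285.4807434082031, 136.22657775878906) 28.528406143188477 body shoulder [[ 0.59115219 -0.18882964  0.081     ]]
cap [[ 0.59165556 -0.18924422  0.115     ]]
box in tray -0.07506287526747918 0.0003463029239399348 (55.22614288330078, 55.03009796142578) 80.81365203857422
```

```bash
python3 - <<'E'
from h import *
O=ori(-90);b=[.591,-.189]
ctrl.goto([*b,.2],O)
ctrl.move_l([*b,.049],vel=.12)
print(ctrl.current_t(),ctrl.current_contact_force())
ctrl.command_gripper(0.0)
print(ctrl.current_grip_width()*91,ctrl.current_tool_pos())
ctrl.move_l([*b,.25],vel=.15)
print(ctrl.current_t(),ctrl.current_grip_width()*91,ctrl.current_contact_force())
ctrl.goto([*tw(.001),.25],ori(-90+TA))
T=wpose();np.save('w7.npy',T);cv2.imwrite('pics/w7.png',ctrl.read_camera('wrist'))
cv2.imwrite('pics/s7.png',ctrl.read_camera('scene'))
print(ctrl.current_t(),ctrl.current_grip_width()*91,ctrl.current_tool_pos(),tw(.001))
E
```

```text
15.875 [0.32361968 0.16314073 1.08438337]
59.55116081701388 [ 0.59107311 -0.18910886  0.04911453]
17.9583 59.01240350656117 [ 0.25016661 -0.6107455  -3.49036026]
19.7083 59.424951196969765 [0.54545989 0.25695555 0.24995171] [0.54498686 0.2578384 ]
```

View pics/w7.png

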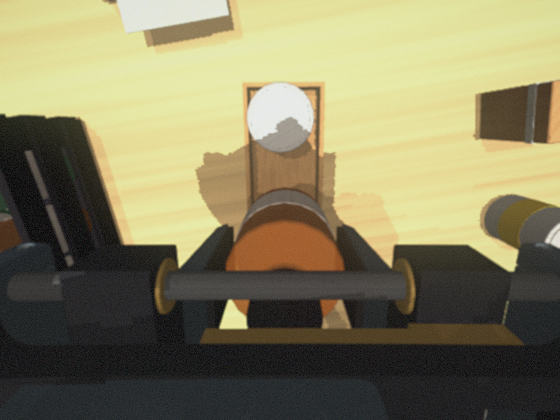

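View pics/s7.png

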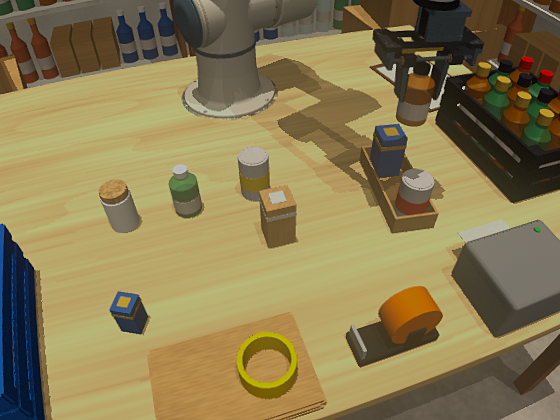

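The bottle is held upright, and the can is upright with its top at (281,118). The box stands in the tray at (389,150) in the scene view. I'll check the can's position for clearance from this nearer view.

```bash
python3 - <<'E'
from h import *
T=np.load('w7.npy');a=np.radians(TA);M=np.array([[np.cos(a),-np.sin(a)],[np.sin(a),np.cos(a)]])
P=onz('wrist',[(281,118),(281,151),(248,118),(314,118)],.110,T)[:,:2]-TC;print('can c,near,left,right',P@M)
P=onz('wrist',[(245,83),(325,83),(245,150),(322,150)],.045,T)[:,:2]-TC;print('rim',P@M)
E
```

```text
can c,near,left,right [[ 0.08041593  0.00379261]
 [ 0.04925063  0.00389479]
 [ 0.08039259  0.03541343]
 [ 0.08039896 -0.02783627]]
rim [[ 0.11934163  0.04492026]
 [ 0.11934094 -0.04517097]
 [ 0.04510476  0.0475049 ]
 [ 0.04509926 -0.04421337]]
```

```bash
python3 - <<'E'
from h import *
p=tw(.001)
ctrl.move_l([*p,.075],vel=.12)
r=ctrl.move_l([*p,.051],vel=.03,contact_N=5)
print(r,ctrl.current_tool_pos(),ctrl.current_contact_force(),ctrl.current_t())
cv2.imwrite('pics/s8.png',ctrl.read_camera('scene'))
E
```

```text
True [0.54469307 0.2575207  0.05376324] [ 0.58963282 -2.08806687  5.05562451] 21.9833
```

View pics/s8.png

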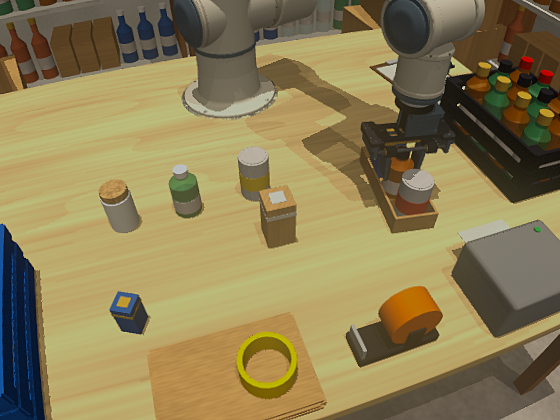

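Contact came at TCP z 0.0538 (0.054 expected), with the bottle between the box and the can at (400,170). Release and check.

```bash
python3 - <<'E'
from h import *
p=tw(.001)
ctrl.command_gripper(1.0)
ctrl.move_l([*p,.25],vel=.15)
ctrl.goto([.45,-.1,.3],ori(-90))
ctrl.sleep(.5)
t=ctrl.read_camera('top');s=ctrl.read_camera('scene');print(ctrl.current_t())
o=np.zeros((520,790,3),np.uint8)
a=cv2.resize(t[150:300,80:190],None,fx=3.4,fy=3.4,interpolation=2);b=cv2.resize(s[110:240,340:450],None,fx=3.6,fy=3.6,interpolation=2)
o[:a.shape[0],:a.shape[1]]=a;o[:b.shape[0],394:394+b.shape[1]]=b[:, :396]
cv2.imwrite('pics/f9.png',o);cv2.imwrite('pics/t9.png',t);cv2.imwrite('pics/s9.png',s)
E
```

```text
26.1417
```

View pics/f9.png

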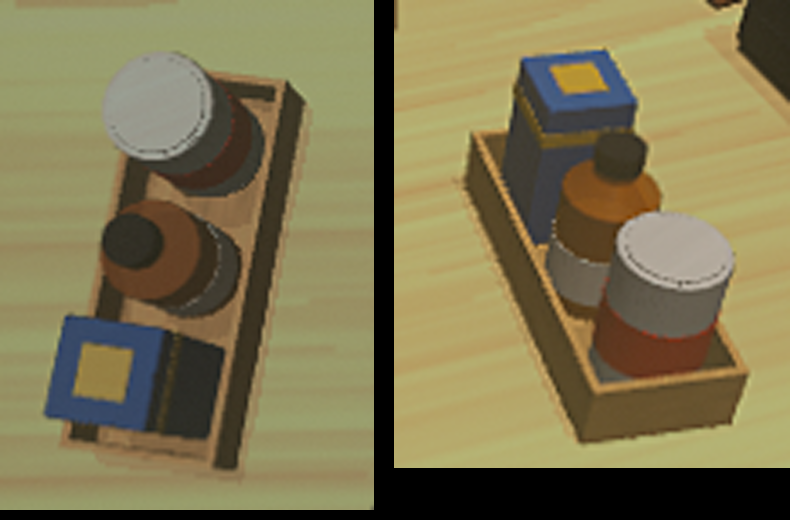

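Both views show box, bottle and can standing in the tray with gaps between them. In the top crop the box top is at (106,373), the cap at (131,240) and the can top at (159,105). A numeric check follows.

```bash
python3 - <<'E'
from h import *
a=np.radians(TA);M=np.array([[np.cos(a),-np.sin(a)],[np.sin(a),np.cos(a)]])
f=lambda u,v:(80+u/3.4-.4,150+v/3.4-.4)
g=lambda u,v:(340+(u-394)/3.6-.4,110+v/3.6-.4)
for n,z,tp,sp in(('box',.115,(106,373),(579,87)),('bottle',.120,(131,240),(621,149)),('can',.110,(159,105),(676,250))):
    print(n,((onz('top',[f(*tp)],z)[:,:2]-TC)@M).round(4),((onz('scene',[g(*sp)],z)[:,:2]-TC)@M).round(4))
ctrl.sign_off()
E
```

```text
box [[-0.0753 -0.001 ]] [[-0.0612 -0.0033]]
bottle [[-0.001  -0.0015]] [[ 0.0071 -0.0024]]
can [[0.0794 0.003 ]] [[0.0852 0.0029]]
the job is handed in; nothing more can be done
```

The job is handed in at about 26 s of the 64 s allowed. The blue box and the amber bottle stand upright in the tray beside the red-banded can. The sign-off reports no verdict, so this rests on my own checks.

- **Choice and grasps:** I took the 58 mm blue box, not its smaller twin (about 35 mm), and the only amber bottle standing among the stock. The grip widths were 57.7 mm and 59.6 mm, matching the stated sizes.
- **Setting down:** each was lowered until it touched the tray floor, at TCP z 0.0606 m (box) and 0.0538 m (bottle). Both are within 0.5 mm of the expected height. I then released them and moved the arm clear.
- **Last checks:** the final pictures show all three upright with gaps between them. From the top camera their positions (tray x, y) are:

| Item | x (mm) | y (mm) |
|---|---|---|
| Box | -75 | -1 |
| Bottle | -1 | -2 |
| Can | +79 | +3 |

- **Disagreement:** the scene camera read x values of -61, +7 and +85 mm, which is 6 to 14 mm higher. I did not resolve this. I trust the top view more, because the arm released the box at -72 mm and the bottle at +1 mm, and a wrist view put the can at +80 mm. Both sets are within the ±92 mm limit.

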